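# Seat the shelf board of the club-room serving stand and close its catch

### The job

Push the loose shelf board along the rails of the serving stand, towards the end with the turn-catch, until you feel it drop level into the notches in the rails. Then push the wooden turn-catch round until it lies square over the end of the board, and move clear. Only push: do not lift the board out or tip it, and leave the can, bottle and table-tennis bat where they are.

Things in the scene. Friction and masses are not known exactly. Their poses are not given: they have to be found in the camera images.
- stand: Low light-wood stand, fixed, 385 mm long (x -190 to +195), 174 wide (y). Origin on the table under its middle; +x runs along the rails to the catch end. Rails along x at y = -60 and +60, 26 wide, tops 70 mm high; open between y = -47 and 47 but for a cross bar 35 high at the -x end. Side lips 84 high, inner faces at y = -77 and 77, guide the board. End bar at x 158 to 195, 93 high.
- seat (a point): Where the board's origin lies when seated: x = 40, y = 0, z = 62 mm of the stand (4 mm play either way along x). Each rail has two notches, 8 mm deep and 24 mm long along x, centred 75 mm before and 75 mm beyond this point (stand x = -35 and 115 mm). Seated, the plank spans 72 to 90 mm above the table; pushed further it comes up firm against the notch walls.
- board: Loose brown board, 0.3 to 0.65 kg, 200 mm long (x), 150 wide (y), plank 18 thick on two cross battens 16 wide (x), 10 high, at x = -75 and +75. Origin: its middle, level with the batten undersides; plank 10 to 28 mm above it. Starts riding on the rail tops (plank 80 to 98 mm above the table), its x along the stand's, 60 to 105 mm short of the seat (towards stand -x).
- board_rear (a point): Middle of the board's rear end face (board x = -100 mm, half-way up the 18 mm plank): the face to push, along the stand's +x. It is free, with nothing behind it, and the space below it between the rails is open.
- catch (a joint): Dark wooden turn-catch on a vertical pivot; stays where left (about 1 N at its end turns it). rad: 0 = arm along the stand's +y, clear of the board; grows anticlockwise seen from above; 1.57 = arm along the stand's -x, square over the board's end; stop at 1.6. Starts at -0.35 to 0.3. It passes over the board (4 mm gap) only once that has dropped.
- catch_pivot (a point): Pivot of the catch, at x = 175, y = 0 mm of the stand, 105 mm above the table (half-way up the catch). The catch is a bar 22 mm wide and 22 mm high, from 94 to 116 mm above the table, reaching 85 mm from the pivot at its arm and 15 mm behind it.
- catch_tip (a point): Middle of the end face of the catch's arm, 85 mm from the pivot, 105 mm above the table.
- bottle: Green glass bottle, 66 mm across, 235 mm high, standing beside the stand on the same side as the can; origin at the middle of its underside. Leave alone.
- bat: Table-tennis bat lying flat, 255 mm long along its x (blade to +x, 150 mm across), 20 mm high, beyond the stand's -x end; origin on the table, 60 mm from the blade's centre. Leave alone.
- can: Green drinks can, 66 mm across, 115 mm high, standing beside the stand, on its +y side; origin at the middle of its underside. Leave alone.
There are look-alikes about, which are no part of the job. Of the things shaped like the board, the brown one is meant.

How it is judged:
By the outcome, as a careful person would: the job done as asked, in the order asked, and still so for the second after the job is handed in, with the robot touching nothing.
It also fails if it takes over 51 s, if anything falls off the work surface, if the arm or the gripper's body presses on something with over 40 N, if the wrist force passes 120 N, or if a joint passes its speed limit or range.

### The arm

A 7-joint arm with a two-finger parallel gripper is mounted at the origin on the work surface. World frame = base frame: x ahead of the robot, y to its left, z up, the work surface at z = 0. Lengths are in m, angles in rad, forces in N, time in s.
With the tool pointing down it reaches from about 0.4 to 0.85 m from the base axis. Payload 10.4 kg.
Tool frame: the origin (TCP) lies at the very end of the fingers, on their centre line; the grasp point (between the pads) lies manip.hold_point_z behind it (manip.hold_point_z is the distance from the TCP to the grasp point, in m); z points along the fingers, y is the direction in which the jaws open and shut (so a half turn about z gives the same grasp; the last joint's range is limited). The gripper opens to 85 mm and grips with 20 to 120 N. Pads are 22 mm wide; open, the fingers measure 114 mm over their backs; the gripper's body (76 mm by 85 mm) begins 54 mm behind the grasp point. The pads swing forward as they close: fully open they stand 13 mm farther back than shut.
Start: joints at [-1.182, 0.332, -0.065, 1.46, 0.022, 1.35, -0.088], TCP at [0.25, 0.573, 0.231] pointing down, gripper open.
Joint ranges: [-2.6, 2.6], [-0.5, 2.12], [-1.47, 1.34], [0.16, 2.42], [-1.27, 4.41], [0.06, 2.06], [-2.6, 2.6]. Speed limits (rad/s): [2.22, 2.22, 2.79, 2.79, 3.14, 3.14, 3.14].

### API

Orientations are given as a unit quaternion [x, y, z, w].
In Python, from workcell import manip gives the robot as it stands.
- The arm moves only by the tool jog_arm, never from a script. Its arguments are lists of equal length, an entry for each row: "translation": the shift along the world's x, y, z in mm, a list of three; "turn": the turn about the world's z in degrees. In form: {"translation": [[x, y, z], ...], "turn": [turn, ...]}. A call has 1 to 12 rows; each row is the pose to reach, as a shift and turn from the pose measured when the call began; what a row does not reach only later rows make up. A row lasts 1/12 s, in which the tool goes at most 41.7 mm and 7.16 degrees, less where a joint would pass 70% of its speed; a pose out of reach is approached as far as the arm can. A call with a gripper value outside its range is refused whole. "grip" is the finger opening in mm, from 0 to 85.4, set as the call begins (left out, the last holds). The fingers move at their own pace and stop on an object; "grip_force" is the grip in N (left out, the last holds). Time passes only in rows, so rows that repeat a pose let the fingers close. It gives the time, the measured TCP pose, the force and the opening at its end, in the units of the state.
- manip.get_obs(): the state, without advancing time (a new reading comes with each control period).
- manip.camera(name): name is "scene" or "top" or "wrist"; returns a dict with "frame" (400x640x3 uint8, red, green, blue), "mtx" (3x3 intrinsics, pixels), "k1" (the pictures are not rectified: a ray, as slopes to the right and down, at radius r is drawn at 1 + k1 r^2 times it, then the intrinsics apply), "pose" (4x4, takes a point from camera to world coordinates). Camera axes: x right, y down, z forward; pixel columns grow to the right and rows downward; lengths in m; the calibration is good to about 2 mm. A picture is of the moment at which its call begins. There is no depth.
- manip.hand_in(): hands the job in, once; it reports no verdict.
Trained networks look in a picture, given as the dict that the camera call returned (one of the last four; its "shot" number tells which), for a name from the list of things; names that differ only in an ending like _2 or _b are one class to them, and where a whole thing is asked for, a point or a joint stands for the part that bears it (a point fixed in the world has none). Each returns a list of dicts, best first, with "confidence" (0 to 1); they miss things now and then, are a little off and sometimes report something else, mostly with a low value. They report only what shows in the picture. A call takes as long as a camera call. They do not tell look-alikes from the thing itself.
- manip.outline_of(picture, label): "mask" (400x640 bool, what is visible of it) and "extent" ([left, top, right, bottom] in pixels, round what is visible of it).
- manip.pinpoint(picture, label): "at" ([column, row] in pixels: a listed point, or the origin of a listed thing).
The state is a dict: "clock": time; "joint_pos": joint angles; "joint_velocities": joint speeds; "tau": joint torques, N m; "position": TCP position; "ee_rot": TCP orientation; "ft_force": force on the tool from outside, world axes, zero at the start; "torque": the same for the moment, N m; "grip_width": opening from 0.0 (shut) to 1.0 (fully open).
Only numpy, scipy, OpenCV 4.12 (cv2) and the standard library are available. Lean on these libraries where they do the work, as an engineer would, in place of code of your own. Each camera call takes 0.05 s, during which the arm holds its last target. There are 200 camera calls.

## Working session

There is one attempt and no reset: what is moved stays moved. The work goes in short steps, Python scripts to look and compute and a tool call to move; the robot and the scene stay as the last step left them, time stands still between calls to the robot, and variables do not carry over. Pictures are saved under pics/ and viewed, about 8 in all and at most 12, crops included, and the job is handed in when it is done.

Besides the shell and the picture viewer there is one more tool, called after "Request:" by a JSON object that holds its "method" and its "body". jog_arm: Moves the arm, as the interface text tells. Its arguments: {"type":"object","properties":{"translation":{"type":"array"},"turn":{"type":"array"},"grip":{"type":"number"},"grip_force":{"type":"number"}},"required":["translation","turn"]}

```bash
mkdir -p pics; cat > h.py <<'E'
import numpy as np, cv2
from workcell import manip
def ray(p,uv):
    m=p["mtx"];d=np.array([(uv[0]-m[0][2])/m[0][0],(uv[1]-m[1][2])/m[1][1]])
    s=d.copy()
    for _ in range(20): s=d/(1+p["k1"]*(s@s))
    T=np.array(p["pose"]);return T[:3,3],T[:3,:3]@np.array([s[0],s[1],1.])
def atz(p,uv,z):
    o,d=ray(p,uv);return o+d*(z-o[2])/d[2]
def proj(p,X):
    T=np.array(p["pose"]);c=T[:3,:3].T@(np.array(X)-T[:3,3]);s=c[:2]/c[2]
    s=s*(1+p["k1"]*(s@s));m=p["mtx"];return np.array([m[0][0]*s[0]+m[0][2],m[1][1]*s[1]+m[1][2]])
def save(p,n): cv2.imwrite("pics/"+n,p["frame"][:,:,::-1])
Z=dict(board=.07,board_rear=.089,seat=.062,catch_pivot=.105,catch_tip=.105,stand=0,can=0,bottle=0,bat=0)
E
python3 - <<'E'
from h import *
for n in("top","scene"):
    p=manip.camera(n);save(p,n+"0.png");print(n,np.array(p["pose"])[:3,3].round(3))
    for k,z in Z.items():
        for r in manip.pinpoint(p,k)[:3]: print(k,round(r["confidence"],2),np.round(r["at"]),atz(p,r["at"],z).round(3)[:2])
o=manip.get_obs();print(o["clock"],o["position"],o["ee_rot"],o["grip_width"],manip.hold_point_z)
E
```

```text
top [0.373 0.087 1.252]
board 0.94 [246. 304.] [0.253 0.244]
board 0.71 [313. 187.] [0.539 0.086]
board_rear 0.78 [221. 334.] [0.183 0.297]
board_rear 0.7 [274. 172.] [0.571 0.181]
seat 0.45 [220. 168.] [0.584 0.319]
catch_pivot 0.74 [411. 200.] [ 0.507 -0.15 ]
catch_tip 0.65 [418. 164.] [ 0.595 -0.168]
can 0.7 [341. 104.] [0.775 0.015]
can 0.16 [283. 111.] [0.753 0.17 ]
bottle 0.76 [286. 112.] [0.749 0.162]
bat 0.93 [223. 168.] [0.595 0.324]
scene [1.041 0.051 0.789]
board 0.91 [326. 201.] [0.548 0.083]
board 0.57 [381. 123.] [0.315 0.237]
board_rear 0.87 [372. 200.] [0.563 0.179]
board_rear 0.64 [399. 100.] [0.253 0.29 ]
seat 0.97 [280. 198.] [ 0.529 -0.019]
catch_pivot 0.73 [219. 184.] [ 0.513 -0.15 ]
catch_tip 0.94 [204. 217.] [ 0.597 -0.173]
stand 0.82 [303. 213.] [0.532 0.027]
can 0.68 [297. 310.] [0.766 0.009]
can 0.24 [303. 218.] [0.546 0.028]
bottle 0.82 [371. 306.] [0.765 0.161]
bat 0.68 [440. 232.] [0.601 0.34 ]
1.0 [0.25010338 0.57276725 0.23132455] [ 2.04426837e-01  9.78881846e-01  1.33949483e-05 -2.62823255e-05] 1.0016283464212363 0.0187
```

View pics/top0.png

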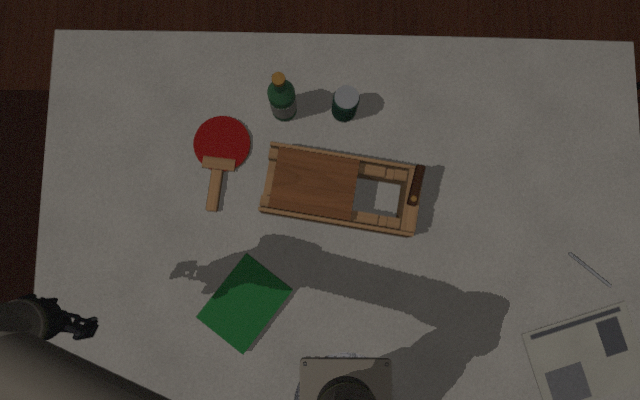

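View pics/scene0.png

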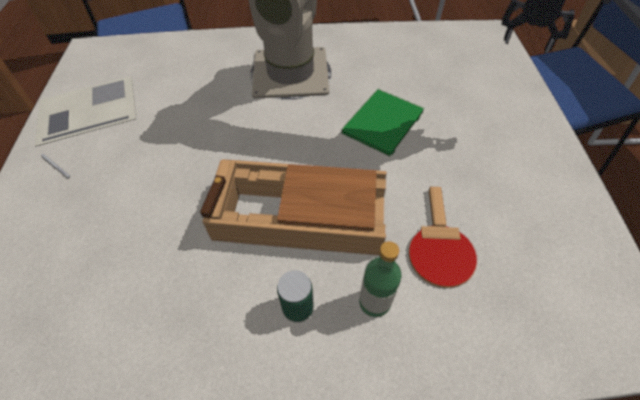

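Top/scene views: the stand's +x points about -100° in world, from the board rear (274,172 in top) to the catch pivot (411,200). The brown board is about 100 mm short of the seat, and the green plate is the look-alike. I'll move behind the board with the fingers shut.

Request:
{"method": "jog_arm", "body": {"translation": [[30, -30, 0], [60, -60, 0], [90, -90, 0], [120, -122, 0], [150, -154, 0], [180, -186, 0], [210, -218, -10], [240, -250, -20], [270, -280, -30], [300, -310, -40], [325, -335, -50], [325, -335, -60]], "turn": [2, 4, 6, 8, 10, 12, 14, 14, 14, 14, 14, 14], "grip": 0, "grip_force": 40}}

```text
clock: 2.0
position: [0.5795, 0.2313, 0.1716]
ee_rot: [0.087, 0.996, -0.001, 0.002]
ft_force: [0.0, -0.1, 0.6]
grip_width: 0.002
```

```bash
cat > look.py <<'E'
from h import *
import sys
ns=sys.argv[1].split(",");
for n in ns:
    p=manip.camera(n);save(p,n+sys.argv[2]+".png")
    for k in("board","board_rear","seat","catch_pivot","catch_tip","stand"):
        for r in manip.pinpoint(p,k)[:2]: print(n,k,round(r["confidence"],2),np.round(r["at"]),atz(p,r["at"],Z[k]).round(4)[:2])
o=manip.get_obs();print(o["clock"],o["position"],o["ee_rot"].round(3),o["grip_width"],o["ft_force"])
E
python3 look.py wrist,top 1
```

```text
wrist board 0.67 [119. 184.] [0.5462 0.0853]
wrist board 0.41 [154. 350.] [0.6974 0.0624]
wrist board_rear 0.9 [244. 189.] [0.5606 0.1821]
top board 0.85 [244. 303.] [0.2553 0.2472]
top board 0.59 [314. 188.] [0.5361 0.0847]
top board_rear 0.91 [222. 336.] [0.1797 0.2954]
top board_rear 0.74 [412. 200.] [ 0.509  -0.1565]
top catch_pivot 0.85 [414. 199.] [ 0.5079 -0.1563]
top catch_tip 0.84 [419. 162.] [ 0.6005 -0.1707]
top stand 0.63 [284. 112.] [0.75   0.1682]
2.7 [0.57505427 0.23805382 0.17154538] [0.083 0.997 0.    0.   ] -0.002121702564303034 [-0.28120386  0.53649874 -0.9246954 ]
```

View pics/wrist1.png

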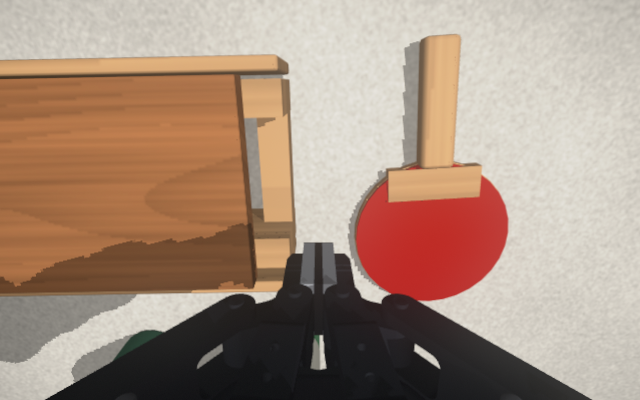

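Wrist view: the board's rear edge runs from (240,75) to (254,290), the fingers are at (318,250) behind the stand's end, and the bat is to the right. I'll work out the corners.

```bash
python3 - <<'E'
from h import *
p=manip.camera("wrist")
a=atz(p,(241,75),.098);b=atz(p,(254,290),.098);print(a,b,(a+b)/2,np.linalg.norm(a-b))
d=b-a;print(np.degrees(np.arctan2(d[1],d[0])))
c=atz(p,(0,59),.084);e=atz(p,(275,56),.084);print(c,e,np.degrees(np.arctan2(*(c-e)[1::-1])))
print(proj(p,manip.get_obs()["position"]))
E
```

```text
[0.48396952 0.20645842 0.098     ] [0.63101887 0.18092017 0.098     ] [0.5574942 0.1936893 0.098    ] 0.149250504341897
-9.852362773802472
[0.44884631 0.05604751 0.084     ] [0.47565298 0.22729356 0.084     ] -98.89681725864078
[317.61308196 261.20477967]
```

Request:
{"method": "jog_arm", "body": {"translation": [[-8, 2, -30], [-8, 2, -60], [-8, 2, -90], [-8, 2, -97], [-8, 2, -97], [-10, -10, -97], [-12, -25, -97], [-14, -35, -97], [-14, -35, -97]], "turn": [0, 0, 0, 0, 0, 0, 0, 0, 0]}}

```text
clock: 3.5
position: [0.5621, 0.1991, 0.0762]
ee_rot: [0.086, 0.996, 0.0, 0.001]
ft_force: [-0.3, 0.2, 0.1]
grip_width: -0.001
```

Request:
{"method": "jog_arm", "body": {"translation": [[-1, -5, 0], [-2, -10, 0], [-2, -15, 0], [-3, -20, 0], [-4, -25, 0], [-5, -30, 0], [-6, -35, 0], [-6, -40, 0], [-6, -40, 0]], "turn": [0, 0, 0, 0, 0, 0, 0, 0, 0]}}

```text
clock: 4.25
position: [0.556, 0.1574, 0.076]
ee_rot: [0.086, 0.996, -0.0, 0.001]
ft_force: [-0.0, 0.2, 0.1]
grip_width: -0.001
```

```bash
python3 look.py scene,top,wrist 2; python3 -c "
import cv2;a=cv2.imread('pics/scene2.png')[130:270,180:420];cv2.imwrite('pics/s2c.png',cv2.resize(a,None,fx=3,fy=3))"
```

```text
scene board 0.91 [309. 198.] [0.5374 0.0454]
scene board_rear 0.79 [398.  97.] [0.2418 0.2897]
scene board_rear 0.76 [351. 200.] [0.5617 0.1348]
scene catch_pivot 0.97 [216. 184.] [ 0.5123 -0.1558]
scene catch_tip 0.73 [200. 216.] [ 0.595  -0.1796]
scene stand 0.6 [302. 217.] [0.5425 0.0248]
top board 0.97 [327. 189.] [0.5336 0.0513]
top board 0.71 [246. 303.] [0.2551 0.2424]
top board_rear 0.84 [219. 331.] [0.1911 0.3023]
top catch_pivot 0.6 [415. 197.] [ 0.513  -0.1587]
top catch_tip 0.79 [417. 164.] [ 0.5957 -0.1656]
top stand 0.3 [343. 103.] [0.7776 0.0097]
wrist board 0.63 [ 86. 260.] [0.5395 0.0465]
wrist board_rear 0.95 [284. 277.] [0.554  0.1443]
wrist stand 0.56 [280. 280.] [0.6087 0.1215]
5.3 [0.55611877 0.15899697 0.07615317] [0.086 0.996 0.    0.001] -0.0005072271183466526 [-0.15556963  0.28667304 -0.25485439]
```

View pics/s2c.png

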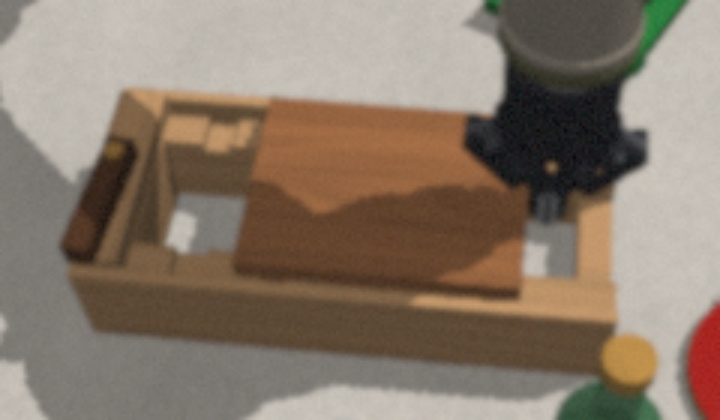

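Scene crop: the board is sliding square along the rails and the fingers are centred on its rear face. About 65 mm remains.

Request:
{"method": "jog_arm", "body": {"translation": [[-1, -5, 0], [-2, -10, 0], [-2, -15, 0], [-3, -20, 0], [-4, -25, 0], [-5, -30, 0], [-6, -35, 0], [-7, -40, 0], [-8, -45, 0], [-8, -50, 0], [-8, -50, 0]], "turn": [0, 0, 0, 0, 0, 0, 0, 0, 0, 0, 0]}}

```text
clock: 6.22
position: [0.5481, 0.1075, 0.0762]
ee_rot: [0.086, 0.996, -0.0, 0.001]
ft_force: [1.4, -0.0, -0.7]
grip_width: 0.003
```

Request:
{"method": "jog_arm", "body": {"translation": [[0, -2, 0], [-1, -4, 0], [-1, -6, 0], [-1, -8, 0], [-1, -8, 0]], "turn": [0, 0, 0, 0, 0]}}

```text
clock: 6.63
position: [0.5471, 0.0989, 0.0762]
ee_rot: [0.087, 0.996, -0.0, 0.001]
ft_force: [0.1, -0.5, 0.3]
grip_width: 0.003
```

Request:
{"method": "jog_arm", "body": {"translation": [[0, -1, 0], [0, -2, 0], [0, -3, 0], [-1, -4, 0], [-1, -4, 0]], "turn": [0, 0, 0, 0, 0]}}

```text
clock: 7.05
position: [0.546, 0.0947, 0.0762]
ee_rot: [0.087, 0.996, -0.001, 0.001]
ft_force: [0.6, 0.4, -0.2]
grip_width: 0.0
```

```bash
python3 look.py scene,top 3; python3 -c "
import cv2;a=cv2.imread('pics/scene3.png')[130:270,180:420];cv2.imwrite('pics/s3c.png',cv2.resize(a,None,fx=3,fy=3))"
```

```text
scene board 0.86 [281. 199.] [ 0.5375 -0.0165]
scene board 0.86 [381. 121.] [0.3096 0.2384]
scene board_rear 0.82 [399.  99.] [0.2486 0.2914]
scene board_rear 0.64 [325. 197.] [0.5501 0.08  ]
scene catch_pivot 0.85 [215. 183.] [ 0.5114 -0.1569]
scene catch_tip 0.8 [203. 217.] [ 0.598 -0.174]
scene catch_tip 0.43 [218. 183.] [ 0.5101 -0.1505]
scene stand 0.64 [300. 214.] [0.5345 0.0222]
scene stand 0.52 [281. 198.] [ 0.4843 -0.023 ]
top board 0.94 [353. 195.] [ 0.5211 -0.0132]
top board 0.84 [245. 302.] [0.2563 0.2453]
top board_rear 0.76 [222. 334.] [0.1843 0.2939]
top catch_pivot 0.65 [415. 199.] [ 0.5089 -0.1585]
top catch_tip 0.63 [418. 165.] [ 0.5921 -0.1665]
7.75 [0.54610449 0.09486725 0.07615215] [ 0.087  0.996 -0.001  0.001] -0.0024975303640643915 [-0.91738721 -0.08042774 -0.38221986]
```

View pics/s3c.png

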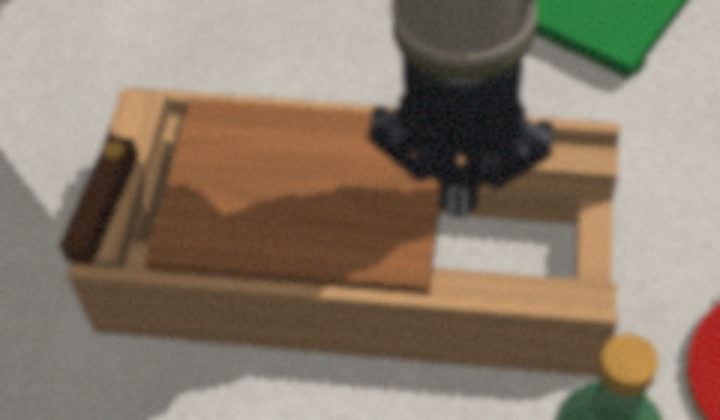

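Not down yet: the front edge still stands proud of the lip. I'll keep going in small steps.

Request:
{"method": "jog_arm", "body": {"translation": [[0, -1, 0], [0, -2, 0], [0, -3, 0], [-1, -4, 0]], "turn": [0, 0, 0, 0]}}

```text
clock: 8.08
position: [0.5452, 0.091, 0.0761]
ee_rot: [0.087, 0.996, -0.0, 0.001]
ft_force: [0.7, 1.1, -0.6]
grip_width: 0.001
```

Request:
{"method": "jog_arm", "body": {"translation": [[0, -1, 0], [0, -2, 0], [0, -3, 0]], "turn": [0, 0, 0]}}

```text
clock: 8.33
position: [0.545, 0.0903, 0.0762]
ee_rot: [0.086, 0.996, 0.001, 0.001]
ft_force: [-0.1, 12.1, -1.2]
grip_width: -0.003
```

```bash
python3 look.py scene,wrist 4; python3 -c "
import cv2;a=cv2.imread('pics/scene4.png')[130:270,180:420];cv2.imwrite('pics/s4c.png',cv2.resize(a,None,fx=3,fy=3))"
```

```text
scene board 0.98 [280. 200.] [ 0.5383 -0.0202]
scene board_rear 0.87 [321. 199.] [0.5543 0.0707]
scene board_rear 0.72 [401.  98.] [0.2453 0.2965]
scene catch_pivot 0.73 [217. 183.] [ 0.5116 -0.1536]
scene catch_pivot 0.71 [374. 302.] [0.7945 0.1515]
scene catch_tip 0.76 [203. 216.] [ 0.5944 -0.1734]
scene stand 0.56 [303. 213.] [0.5315 0.0282]
wrist board 0.94 [ 96. 250.] [ 0.5244 -0.0152]
wrist board_rear 0.94 [288. 266.] [0.5381 0.0783]
9.0333 [0.54501732 0.0903447  0.07622172] [0.086 0.996 0.001 0.001] -0.0031958086593352345 [-0.10029409  9.49918874 -1.20321124]
```

View pics/s4c.png

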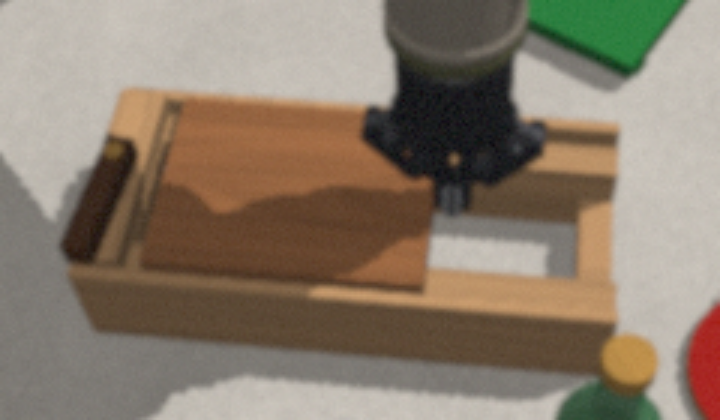

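The push reaction rose to 12 N from about 1 N, so the board is firm against the notch walls. I'll back off, rise, cross to the far side of the catch and look there.

Request:
{"method": "jog_arm", "body": {"translation": [[2, 10, 0], [4, 25, 0], [4, 25, 35], [4, 25, 75], [4, 25, 110], [4, 25, 120]], "turn": [0, 0, 0, 0, 0, 0]}}

```text
clock: 9.53
position: [0.5513, 0.1158, 0.2021]
ee_rot: [0.086, 0.996, 0.002, 0.005]
ft_force: [1.2, 0.7, 0.1]
grip_width: -0.0
```

Request:
{"method": "jog_arm", "body": {"translation": [[0, -30, 0], [2, -65, 0], [4, -100, 0], [6, -135, 0], [8, -170, 0], [10, -205, 0], [12, -240, 0], [14, -275, 0], [16, -305, 0], [18, -331, 0], [18, -331, 0], [18, -331, 0]], "turn": [0, 0, 0, 0, 0, 0, 0, 0, 0, 0, 0, 0]}}

```text
clock: 10.53
position: [0.5689, -0.2169, 0.2016]
ee_rot: [0.087, 0.996, 0.002, 0.004]
ft_force: [0.4, 0.0, -0.2]
grip_width: -0.003
```

```bash
python3 look.py wrist,scene,top 5
```

```text
wrist board 0.66 [550.  89.] [ 0.5261 -0.0275]
wrist catch_pivot 0.65 [396.  98.] [ 0.5097 -0.1522]
wrist catch_tip 0.73 [380. 211.] [ 0.5887 -0.1725]
scene board 0.71 [282. 198.] [ 0.5346 -0.0154]
scene board 0.63 [383. 121.] [0.3095 0.243 ]
scene board_rear 0.73 [322. 195.] [0.5458 0.074 ]
scene board_rear 0.57 [398.  97.] [0.2398 0.2898]
scene seat 0.44 [323. 198.] [0.5331 0.0768]
scene seat 0.29 [298. 308.] [0.7828 0.0145]
scene stand 0.56 [302. 214.] [0.5336 0.0258]
scene stand 0.53 [322. 196.] [0.4834 0.0767]
top board 0.74 [354. 193.] [ 0.5251 -0.0139]
top board 0.68 [247. 301.] [0.2601 0.2413]
top board_rear 0.92 [222. 334.] [0.1838 0.296 ]
top board_rear 0.88 [318. 183.] [0.5466 0.0735]
top catch_pivot 0.59 [357. 194.] [ 0.5198 -0.0196]
top catch_pivot 0.43 [416. 165.] [ 0.5927 -0.1631]
11.5833 [ 0.56935945 -0.21520624  0.20210905] [0.086 0.996 0.002 0.005] -0.004924953453307628 [-0.11509692  0.32952386 -0.20563854]
```

View pics/wrist5.png

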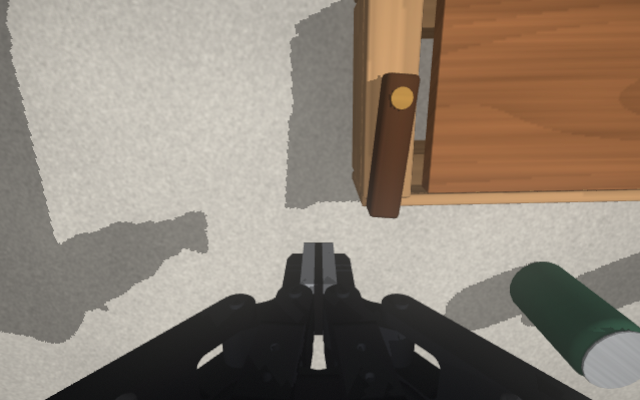

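Wrist view: the catch pivot is at (402,97) and its tip at (384,215), so it sits at about -0.08 rad with the fingers behind its trailing face. The board end shows a gap of about 18 mm to the end bar, which fits the seated position. I'll descend and push along an arc.

Request:
{"method": "jog_arm", "body": {"translation": [[0, 0, -35], [0, 0, -70], [0, 0, -95], [0, 0, -101], [0, 0, -101], [-1, 10, -101], [-1, 20, -101], [-1, 26, -101], [-1, 26, -101]], "turn": [0, 0, 0, 0, 0, 0, 0, 0, 0]}}

```text
clock: 12.33
position: [0.5696, -0.1868, 0.1026]
ee_rot: [0.084, 0.996, 0.003, 0.006]
ft_force: [0.5, -0.3, 0.5]
grip_width: 0.002
```

Request:
{"method": "jog_arm", "body": {"translation": [[3, 5, 0], [6, 10, 0], [8, 14, 0], [9, 20, 0], [11, 26, 0], [11, 30, 0], [11, 34, 0], [11, 34, 0]], "turn": [0, 0, 0, 0, 0, 0, 0, 0]}}

```text
clock: 13.0
position: [0.5807, -0.1516, 0.1025]
ee_rot: [0.084, 0.996, 0.003, 0.006]
ft_force: [0.1, 0.7, -0.2]
grip_width: -0.001
```

```bash
python3 look.py top,wrist 6;  python3 -c "
import cv2;a=cv2.imread('pics/wrist6.png');cv2.imwrite('pics/w6.png',a)"
```

```text
top board 0.95 [249. 300.] [0.2609 0.237 ]
top board 0.77 [357. 191.] [ 0.53   -0.0218]
top board_rear 0.76 [220. 333.] [0.1874 0.301 ]
top board_rear 0.67 [322. 182.] [0.5487 0.0652]
top catch_pivot 0.74 [413. 200.] [ 0.5062 -0.1546]
top catch_tip 0.75 [397. 162.] [ 0.5981 -0.1154]
wrist board 0.59 [552.  95.] [ 0.5272 -0.0265]
wrist catch_pivot 0.79 [291. 107.] [ 0.5092 -0.1518]
wrist catch_tip 0.94 [392. 264.] [ 0.5865 -0.1192]
13.7 [ 0.5806336  -0.15284027  0.10256412] [0.084 0.996 0.003 0.006] -0.002730845743194991 [ 0.55524928  0.72843963 -0.13070712]
```

View pics/w6.png

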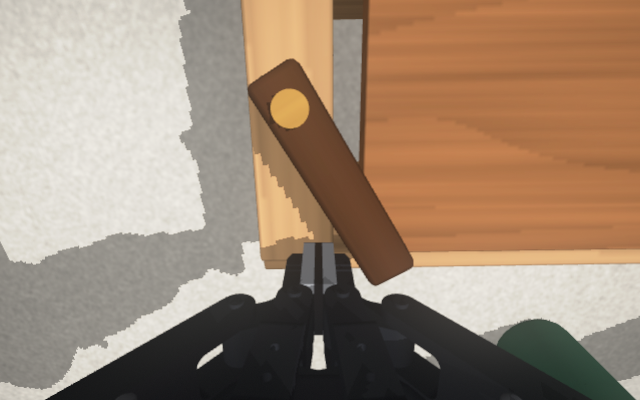

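The catch has turned to about 0.56 rad and its corner (410,265) passes over the board's end without resistance, so the board has dropped. Continuing the arc.

Request:
{"method": "jog_arm", "body": {"translation": [[0, 5, 0], [-2, 10, 0], [-4, 16, 0], [-6, 22, 0], [-9, 28, 0], [-13, 34, 0], [-17, 39, 0], [-21, 44, 0], [-25, 47, 0], [-29, 50, 0], [-29, 50, 0]], "turn": [0, 0, 0, 0, 0, 0, 0, 0, 0, 0, 0]}}

```text
clock: 14.62
position: [0.5509, -0.102, 0.1026]
ee_rot: [0.084, 0.996, 0.003, 0.006]
ft_force: [0.9, 0.5, -0.9]
grip_width: 0.003
```

```bash
python3 look.py top,wrist 7
```

```text
top board 0.9 [353. 192.] [ 0.5274 -0.0117]
top board 0.69 [246. 302.] [0.2563 0.2429]
top board_rear 0.85 [221. 336.] [0.1808 0.2982]
top board_rear 0.79 [322. 178.] [0.5583 0.0659]
top catch_pivot 0.18 [222. 166.] [0.5809 0.3071]
top catch_tip 0.57 [376. 186.] [ 0.5378 -0.0656]
wrist board 0.92 [456. 163.] [ 0.5251 -0.0246]
wrist catch_pivot 0.94 [190. 193.] [ 0.5084 -0.1514]
wrist catch_pivot 0.44 [385. 220.] [ 0.5348 -0.07  ]
wrist catch_tip 0.65 [385. 220.] [ 0.5349 -0.0699]
15.3167 [ 0.55162872 -0.10285309  0.10254539] [0.084 0.996 0.002 0.006] 0.0021050528322403748 [0.33657853 0.31160878 0.04570361]
```

View pics/wrist7.png

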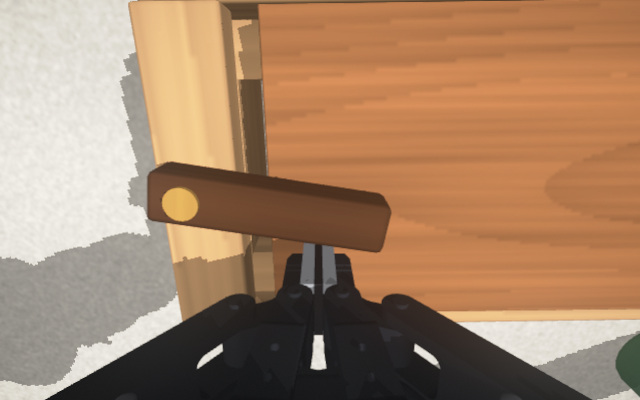

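The catch is at about 1.42 rad (about 8° left). Two small final pushes, watching the force for the stop.

Request:
{"method": "jog_arm", "body": {"translation": [[-2, 1, 0], [-4, 1, 0], [-6, 2, 0], [-8, 2, 0], [-8, 2, 0]], "turn": [0, 0, 0, 0, 0]}}

```text
clock: 15.73
position: [0.5432, -0.1007, 0.1026]
ee_rot: [0.084, 0.996, 0.003, 0.006]
ft_force: [-0.0, -0.3, 0.5]
grip_width: -0.0
```

Request:
{"method": "jog_arm", "body": {"translation": [[-1, 0, 0], [-2, 0, 0], [-2, 0, 0]], "turn": [0, 0, 0]}}

```text
clock: 15.98
position: [0.5411, -0.1008, 0.1026]
ee_rot: [0.084, 0.996, 0.003, 0.006]
ft_force: [1.0, 1.4, -0.5]
grip_width: -0.001
```

```bash
python3 look.py wrist 8
```

```text
wrist catch_tip 0.63 [387. 215.] [ 0.5223 -0.0666]
16.3333 [ 0.54116549 -0.10079883  0.10251729] [0.084 0.996 0.003 0.006] -0.003790282456300391 [ 0.34230534 -0.23179789  0.07434663]
```

View pics/wrist8.png

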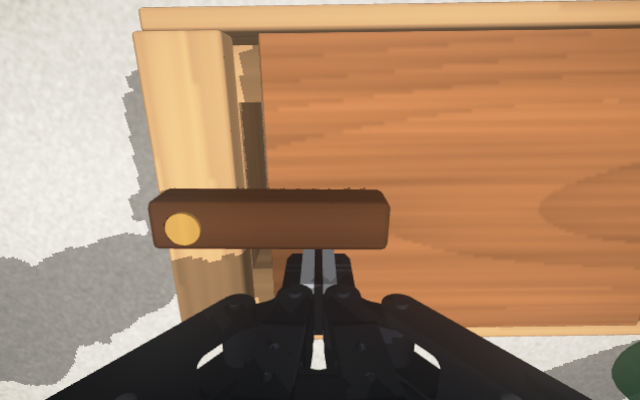

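The catch now lies nearly parallel to the board's long edges. Checking the angle numerically.

```bash
python3 - <<'E'
from h import *
p=manip.camera("wrist")
g=cv2.cvtColor(p["frame"],cv2.COLOR_RGB2GRAY).astype(float)
def edge(c0,c1,r0,r1,z,sgn,nm):
    X=[]
    for c in range(c0,c1,6):
        d=sgn*np.diff(cv2.GaussianBlur(g,(0,0),1.5)[r0:r1,c]);X.append(atz(p,(c,r0+np.argmax(d)+.5),z)[:2])
    v=cv2.fitLine(np.array(X,np.float32),cv2.DIST_HUBER,0,.001,.001).ravel()
    print(nm,np.degrees(np.arctan2(v[1],v[0]))%180,X[0],X[-1])
edge(160,290,238,262,.116,1,"catch low")
edge(160,380,182,210,.094,-1,"catch up")
edge(300,620,20,40,.084,-1,"lip/board up")
edge(160,620,2,16,.084,1,"lip outer up")
edge(400,600,325,345,.09,1,"board low")
E
```

```text
catch low 80.01884 [ 0.51643199 -0.16369541] [ 0.52586943 -0.11182238]
catch up 80.26873 [ 0.49803214 -0.16771161] [ 0.51353725 -0.06866676]
lip/board up 81.091484 [ 0.43967018 -0.09117647] [0.46054529 0.04279396]
lip outer up 81.26988 [ 0.42280744 -0.14773974] [0.45220938 0.04108618]
board low 82.56024 [ 0.59992866 -0.06455979] [0.61378238 0.04335504]
```

Request:
{"method": "jog_arm", "body": {"translation": [[-1, 0, 0], [-1, 0, 0]], "turn": [0, 0]}}

```text
clock: 16.55
position: [0.5402, -0.1007, 0.1026]
ee_rot: [0.084, 0.996, 0.003, 0.006]
ft_force: [0.0, 0.5, 0.1]
grip_width: 0.002
```

Request:
{"method": "jog_arm", "body": {"translation": [[10, 0, 0], [25, -4, 0], [25, -4, 30], [25, -4, 65], [25, -4, 100], [25, -4, 120], [25, -4, 120], [25, -4, 120]], "turn": [0, 0, 0, 0, 0, 0, 0, 0]}}

```text
clock: 17.22
position: [0.5657, -0.1048, 0.2235]
ee_rot: [0.084, 0.996, 0.003, 0.007]
ft_force: [0.1, -0.2, -0.3]
grip_width: -0.002
```

```bash
python3 look.py wrist,scene 9
```

```text
wrist board 0.7 [403. 114.] [ 0.5255 -0.0234]
wrist board_rear 0.62 [532. 118.] [0.5429 0.0729]
wrist catch_pivot 0.71 [243. 128.] [ 0.5105 -0.1522]
wrist catch_tip 0.62 [359. 123.] [ 0.5217 -0.0655]
scene board 0.63 [383. 124.] [0.3207 0.2419]
scene board 0.6 [278. 200.] [ 0.5399 -0.0246]
scene board_rear 0.72 [325. 199.] [0.5558 0.0784]
scene board_rear 0.69 [398.  99.] [0.2492 0.2879]
scene seat 0.3 [436. 232.] [0.6366 0.3084]
scene catch_pivot 0.7 [219. 181.] [ 0.505  -0.1493]
scene catch_pivot 0.48 [323. 197.] [0.5623 0.0753]
scene catch_tip 0.67 [255. 185.] [ 0.5202 -0.0702]
scene catch_tip 0.26 [217. 182.] [ 0.5089 -0.1528]
scene stand 0.66 [300. 215.] [0.5364 0.0217]
scene stand 0.54 [280. 198.] [ 0.4847 -0.0264]
17.9167 [ 0.56524682 -0.10472612  0.22254104] [0.084 0.996 0.003 0.006] -0.0016028033455213035 [ 0.37779617  0.1799789  -0.56398014]
```

View pics/wrist9.png

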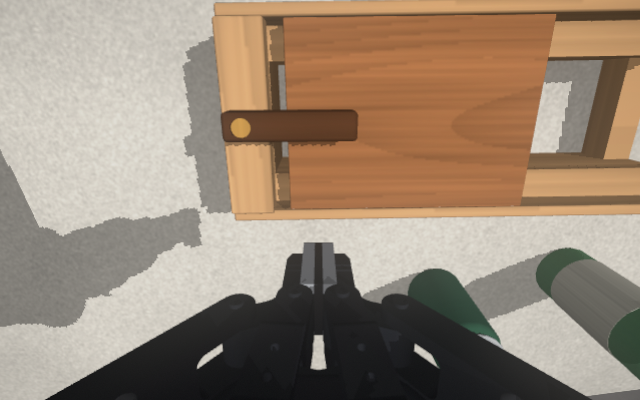

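The catch lies square over the board end (pivot 240,127 to tip 357,125). One numeric check that the board is level: apparent widths at the front and rear edges.

```bash
python3 - <<'E'
from h import *
p=manip.camera("wrist");print(np.array(p["pose"])[:3,3])
for z in(.09,.098):
    c=[atz(p,u,z)[:2] for u in((285,16),(292,209),(555,14),(522,206))]
    print(z,"front w",np.linalg.norm(c[0]-c[1]),"rear w",np.linalg.norm(c[2]-c[3]),"len",np.linalg.norm(c[0]-c[2]),np.linalg.norm(c[1]-c[3]))
def ang(a,b,z): d=atz(p,b,z)-atz(p,a,z);return np.degrees(np.arctan2(d[1],d[0]))
print("catch",ang((240,127),(357,125),.116),ang((225,142),(355,141),.116),"lip",ang((240,218),(640,215),.084),ang((218,5),(560,4),.084))
E
python3 -c "
import cv2;a=cv2.imread('pics/scene9.png')[140:260,190:400];cv2.imwrite('pics/s9c.png',cv2.resize(a,None,fx=3.8,fy=3.8,interpolation=cv2.INTER_CUBIC))"
```

```text
[ 0.48579509 -0.09177957  0.36383926]
0.09 front w 0.1495449055328194 rear w 0.14847545846276072 len 0.1955881398099438 0.19867250808683132
0.098 front w 0.1451760680521472 rear w 0.1441378640420017 len 0.18987418524270447 0.1928684461121598
catch 81.2920313225989 80.75456732837364 lip 80.71518473426136 80.52167797003565
```

View pics/s9c.png

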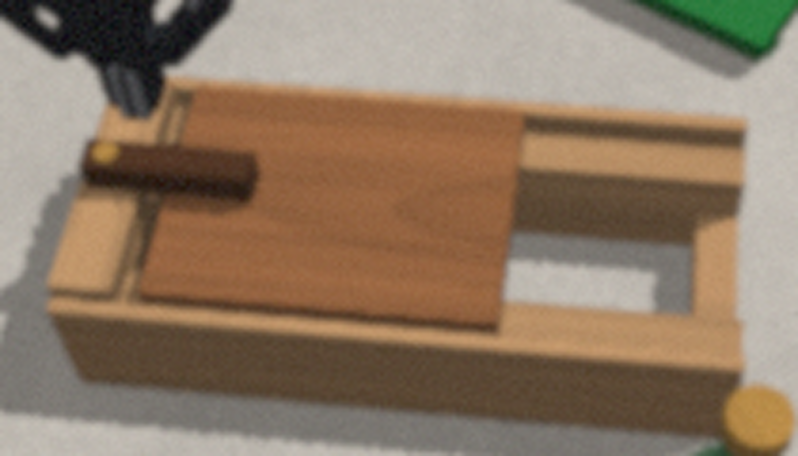

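The apparent widths (149.5 mm front, 148.5 mm rear at z = 90 mm) match the 150 mm board lying level and seated. The catch is within about 0.5° of the rails and the gripper is clear.

```bash
python3 -c "
from workcell import manip
print(manip.hand_in())"
```

```text
the job is handed in; nothing more can be done
None
```

The board is seated level in the notches and the turn-catch lies square over its end. The job was handed in at about 18 s of the 51 s allowed, with the gripper clear of everything.

- **Board:** I pushed it from its rear face with the fingers shut until the force jumped from about 1 N to 12 N, firm against the notch walls. The last wrist picture gave widths of 149.5 mm at the front and 148.5 mm at the rear, assuming the seated height. That matches the 150 mm board lying down and level.
- **Catch:** It turned round over the board's end with no noticeable resistance, which it can only do once the board has dropped. The last check put it within about 0.5° of the rails. An earlier reading was about 1° short, so I nudged it 1 mm further.
- **Other things:** The robot never touched the can, bottle or bat.
- **Disagreements:** The networks' positions varied by 5 to 10 mm between cameras and sometimes landed on the green look-alike. I relied on the pictures and the force readings instead.

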